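# Pulse-spin the stain tubes in the mini-centrifuge

## Robot

A 7-joint arm with a two-finger parallel gripper is mounted at the origin on a cart in front of the work surface, level with it; the furniture and walls round the work are solid. World frame = base frame: x ahead of the robot, y to its left, z up, the work surface at z = 0. Lengths are in m, angles in rad, forces in N, time in s.
With the tool pointing down it reaches from about 0.425 to 0.925 m from the base axis. Payload 6.8 kg.
Tool frame: the origin (TCP) lies on the centre line of the jaws, within the pads' length; the fingertips stand 8 mm ahead of it and the grasp point (between the pads) lies 11 mm behind it (bot.tips_ahead is the distance from the TCP to the fingertips, in m); z points along the fingers, y is the line along which they close (so a half turn about z gives the same grasp; the last joint's range is limited). The gripper opens to 85 mm and grips with 20 to 120 N. Pads are 22 mm wide; open, the fingers measure 114 mm over their backs; the gripper's body (76 mm by 85 mm) begins 54 mm behind the grasp point. The pads swing forward as they close: fully open they stand 13 mm farther back than shut.
Start: joints at [-1.427, 0.477, 0.022, 1.555, -0.011, 1.109, -0.083], TCP at [0.168, 0.654, 0.239] pointing down, gripper open.
Joint ranges: [-2.96, 2.96], [-0.34, 2.1], [-1.41, 1.46], [0.24, 2.44], [-1.37, 4.51], [0.17, 1.92], [-2.96, 2.96]. Speed limits (rad/s): [2.39, 2.39, 3.14, 3.14, 3.14, 3.14, 3.14].

## Interface

Orientations are given as a unit quaternion [w, x, y, z].
In Python, from station import bot gives the robot as it stands.
- The arm moves only by the tool send_rows, never from a script. Its argument "deltas" is text: rows parted by semicolons, each of 4 numbers parted by spaces: the shift along the tool's x, y, z in m, then the turn about the tool's z in degrees. In form: x y z spin; .... A call has 1 to 5 rows; each row is the pose to reach, as a shift and turn from the pose commanded when the call began, along the tool's axes at that moment; what a row does not reach only later rows make up. A row lasts 1/10 s, in which the tool goes at most 50 mm and 8.59 degrees, less where a joint would pass 70% of its speed; a pose out of reach is approached as far as the arm can. A call with a gripper value outside its range is refused whole. "claw" is the opening, from 0 (shut) to 1 (fully open), set as the call begins (left out, the last holds). The fingers move at their own pace and stop on an object; "force" is the grip in N (left out, the last holds). Time passes only in rows, so rows that repeat a pose let the fingers close. It gives the time, the measured TCP pose, the force, the opening and the grip force at its end, in the units of the state.
- bot.get_obs(): the state, without advancing time (a new reading comes with each control period).
- bot.read_camera(name): name is "scene" or "top" or "wrist"; returns a dict with "img" (400x640x3 uint8, red, green, blue), "depth" (400x640 float32, m along the optical axis (not along the pixel's ray), 0 where there is no reading), "fx", "fy", "cx", "cy" (pixels), "dist_coeffs" ([k1, k2, p1, p2, k3] as OpenCV has them; the pictures are not rectified), "camera_from_world" (4x4, takes a point from world to camera coordinates). Camera axes: x right, y up, looking along -z (the intrinsics and any distortion apply to the point x, -y, -z); pixel columns grow to the right and rows downward; lengths in m; the calibration is good to about 2 mm. A picture is of the moment at which its call begins.
- bot.hand_in(): hands the job in; it is judged then, once.
Trained networks look in a picture, given as the dict that the camera call returned (one of the last four; its "shot" number tells which), for a name from the list of things; names that differ only in an ending like _2 or _b are one class to them, and where a whole thing is asked for, a point or a joint stands for the part that bears it (a point fixed in the world has none). Each returns a list of dicts, best first, with "confidence" (0 to 1); they miss things now and then, are a little off and sometimes report something else, mostly with a low value. They report only what shows in the picture. A call takes as long as a camera call.
- bot.masks_of(picture, query): "mask" (400x640 bool, what is visible of it).
- bot.landmark_of(picture, query): "xyz" ([x, y, z] in m, in world coordinates, good to about 4 mm: a listed point, or the origin of a listed thing).
The state is a dict: "t": time; "q": joint angles; "joint_vel": joint speeds; "joint_torque": joint torques, N m; "eef_pos": TCP position; "tool_rot": TCP orientation; "contact_force": force on the tool from outside, world axes, zero at the start; "torque": the same for the moment, N m; "gripper_width": opening from 0.0 (shut) to 1.0 (fully open); "grasp_force": force on a finger pad.
Only numpy, scipy, OpenCV 4.12 (cv2) and the standard library are available. Lean on these libraries where they do the work, as an engineer would, in place of code of your own. Each camera call takes 0.05 s, during which the arm holds its last target. There are 200 camera calls.

## Task

Give the stain tubes in the mini-centrifuge a pulse spin: swing its blue lid down with the fingertips, without slamming it, and push its front edge down until the catch snaps and holds the lid shut on its own; take the fingers off, then press the green key on its front fully down and finish while still holding the key down. This is all pushing: pick nothing up, do not shift the centrifuge, do not press the key while the lid is open, and leave the other things where they are.

Things in the scene. Friction and masses are not known exactly. Their poses are not given: they have to be found in the camera images.
- centrifuge: white mini-centrifuge, 2.4 kg, loose on rubber feet, at the robot's right. Round bowl 132 mm wide, 74 high; low control nose in front (96 mm wide, 52 high, ends at x = -116 mm), hinge tower behind (ends at x = 81). Origin on the table under the rotor axis; x from the nose to the hinge, z up. The nose also has a fixed black dial, 9 mm high, at x -90, y -29.
- lid (a joint): lid angle, rad: 0 shut, 1.57 upright, stop at 1.75; starts well open. Stiff hinge (0.12 N m): it stays where it is left. Near 0.09 it meets the catch and near 0.06 a sprung lifter pin. Caught, it stands at about 0.003; let go before that, it stays or rises to 0.05 to 0.09. It can be pressed to -0.02 at most.
- lid_hinge (a point): middle of the lid's hinge line, fixed on the centrifuge, 78 mm above the table and 68 mm behind the rotor axis; the line runs along the centrifuge's y
- lid_edge (a point): point on the outer (upper) face of the lid near its free edge, where to push; moves with the lid. Lid shut: 115 mm in front of the hinge line and 20 mm above it. The lid is a see-through blue dome, 121 mm across, 26 mm thick at its middle, 10 at its rim, underside flat at the hinge line's height when shut. Open upright it reaches 215 mm above the table.
- catch_slot (a point): slot of the snap catch in the rim of the bowl, 125 mm in front of the hinge line, 74 mm above the table; the pin under the tab at the lid's front (30 mm wide, ends 136 mm from the hinge line) snaps into it. Pushed slowly it takes about 6 N straight down on the lid's front edge
- pulse_key (a joint): travel of the pulse key, m: 0 up, 0.004 fully down. A spring lifts it: 1.5 N to start it, 5 N to hold it fully down
- key_top (a point): centre of the top of the pulse key, a round green key 24 mm across in the middle of the nose, 98 mm in front of the rotor axis 22 mm in front of the housing of the catch (76 mm high) and 30 mm in front of the shut lid's tab; top 59 mm above the table; pressed straight down
- stain_vial: bystander: small amber glass vial with a black cap, 25 mm across, 48 mm tall, standing; origin at the centre of its underside
- drop_bottle: bystander: white dropper bottle with a blue cap, 33 mm across, 64 mm tall, standing; origin at the centre of its underside
- block_puck: bystander: aluminium puck with four resin blocks on top, 36 mm across, 22 mm tall; origin at the centre of its underside
- capsule_rack: bystander: white rack of embedding capsules, 51x104x30 mm; origin at the centre of its underside
- grid_case: bystander: flat dark grey grid case, 75x80x10 mm; origin at the centre of its underside
- tweezers: bystander: fine steel tweezers lying flat, 110 mm long; origin at the centre of its underside
- timer: bystander: white lab timer, 69x70x22 mm; origin at the centre of its underside

How it is judged:
By the outcome, as a careful person would: the job done as asked, in the order asked, and still so for the second after the job is handed in, while the arm keeps its last pose, push and grip.
It also fails if it takes over 51 s, if anything falls off the work surface, if the arm or the gripper's body presses on something with over 40 N, if the wrist force passes 120 N, or if a joint passes its speed limit or range.

## Working session

There is one attempt and no reset: what is moved stays moved. The work goes in short steps, Python scripts to look and compute and a tool call to move; the robot and the scene stay as the last step left them, time stands still between calls to the robot, and variables do not carry over. Pictures are saved under pics/ and viewed, at most 10 in all, crops included, and the job is handed in when it is done.

Besides the shell and the picture viewer there is one more tool, called after "Call:" as name(argument=value, ...) on one line, values as JSON. send_rows: Moves the arm, as the interface text tells. Its arguments: {"type":"object","properties":{"deltas":{"type":"string"},"claw":{"type":"number"},"force":{"type":"number"}},"required":["deltas"]}

```bash
mkdir -p pics
cat > h.py <<'E'
import numpy as np, cv2
from station import bot
def shot(n,f):
    p=bot.read_camera(n); cv2.imwrite('pics/'+f,p['img'][:,:,::-1]); return p
E
python3 - <<'E'
from h import *
o=bot.get_obs(); print(o['t'],o['eef_pos'],o['tool_rot'],o['gripper_width'],bot.tips_ahead)
for n in ("top","scene"):
    p=shot(n,n+'1.png')
    for q in ("centrifuge","lid_hinge","lid_edge","catch_slot","key_top","stain_vial","drop_bottle","block_puck","capsule_rack","grid_case","tweezers","timer"):
        r=bot.landmark_of(p,q)
        if r: print(n,q,np.round(r[0]['xyz'],3),round(r[0]['confidence'],2))
E
```

```text
0.0 [0.16803457 0.65313402 0.23831779] [-4.93445595e-05  1.25551522e-01  9.92086663e-01 -9.30727094e-04] 1.0005111004680807 0.008
top centrifuge [ 0.492 -0.278  0.003] 0.66
top lid_hinge [ 0.503 -0.348  0.076] 0.69
top lid_edge [ 0.501 -0.321  0.192] 0.8
top catch_slot [ 0.482 -0.224  0.072] 0.73
top key_top [ 0.453 -0.024 -0.004] 0.74
top stain_vial [ 0.484 -0.087  0.002] 0.63
top drop_bottle [ 0.454 -0.025 -0.003] 0.67
top block_puck [ 0.454 -0.026 -0.001] 0.73
top capsule_rack [0.433 0.116 0.004] 0.83
top grid_case [ 0.449  0.206 -0.005] 0.57
top tweezers [0.467 0.282 0.   ] 0.4
top timer [ 0.467  0.358 -0.002] 0.81
scene centrifuge [ 0.486 -0.278 -0.001] 0.85
scene lid_hinge [ 0.505 -0.349  0.079] 0.97
scene catch_slot [ 0.48  -0.225  0.072] 0.85
scene key_top [ 0.474 -0.185  0.063] 0.4
scene stain_vial [ 0.484 -0.095  0.   ] 0.49
scene drop_bottle [ 0.459 -0.03   0.005] 0.84
scene block_puck [ 0.463  0.279 -0.005] 0.64
scene capsule_rack [0.428 0.114 0.001] 0.73
scene grid_case [0.446 0.205 0.001] 0.73
scene tweezers [ 0.457 -0.026  0.003] 0.65
scene timer [0.463 0.357 0.005] 0.68
```

View pictures.

View pics/top1.png

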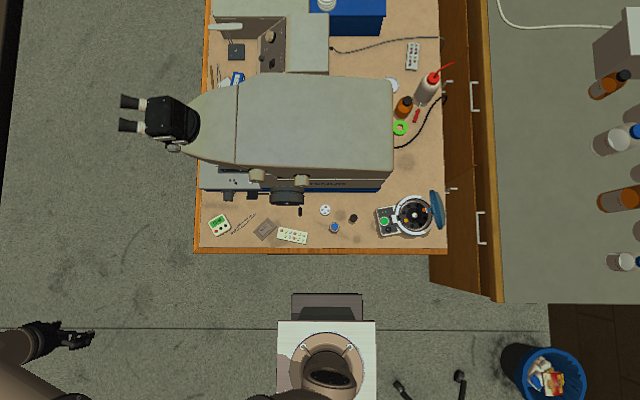

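View pics/scene1.png

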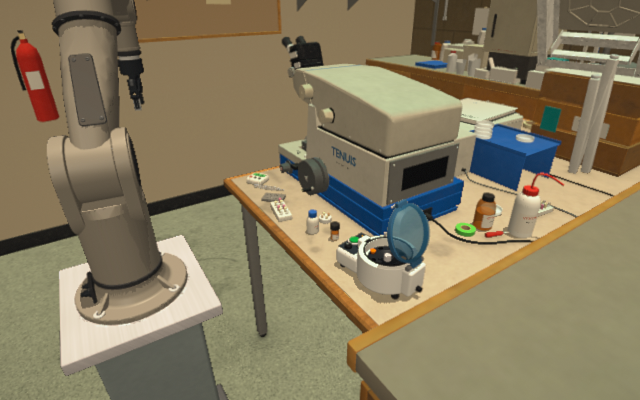

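Top view: centrifuge at (408,215), nose to the left (+y), lid open at the right (437,210); the microscope overhangs behind (its front edge at about row 190). Scene view: lid at (408,232) almost upright, key at (355,238), higher counter at the right. Next I map the clearances.

```bash
cat >> h.py <<'E'
def cloud(p):
    v,u=np.mgrid[0:400,0:640]; K=np.array([[p['fx'],0,p['cx']],[0,p['fy'],p['cy']],[0,0,1.]])
    uv=cv2.undistortPoints(np.stack([u,v],-1).reshape(-1,1,2).astype(float),K,np.array(p['dist_coeffs'],float))[:,0]
    d=p['depth'].reshape(-1).astype(float)
    c=np.c_[uv[:,0]*d,-uv[:,1]*d,-d,np.ones(len(d))]
    w=(c@np.linalg.inv(p['camera_from_world']).T)[:,:3]; w[d<=0]=np.nan
    return w.reshape(400,640,3)
n=np.array([-.182,.983]); H=np.array([.504,-.3485])
E
python3 - <<'E'
from h import *
np.set_printoptions(linewidth=220)
W=[]
for k in ("top","scene"):
    p=bot.read_camera(k); w=cloud(p); W.append(w.reshape(-1,3))
    for q in ("lid_edge","key_top"):
        r=bot.landmark_of(p,q); print(k,q,[(np.round(a['xyz'],3),round(a['confidence'],2)) for a in r[:2]])
    m=bot.masks_of(p,'lid_edge')
    if m:
        q=w[m[0]['mask']]; q=q[(np.abs(q[:,:2]-H)<.2).all(1)]
        s=(q[:,:2]-H)@n; print(k,'lid',len(q),m[0]['confidence'])
        for a in np.arange(.06,.24,.015):
            b=(q[:,2]>=a)&(q[:,2]<a+.015)
            if b.sum()>3: print(' z%.3f s %.3f..%.3f n%d'%(a,*np.percentile(s[b],[5,95]),b.sum()))
A=np.concatenate(W); A=A[np.isfinite(A).all(1)]
xs=np.arange(.3,.75,.05); ys=np.arange(-.55,.8,.05)
M=np.full((len(xs),len(ys)),-9)
for x,y,z in A:
    i=int((x-.3)//.05); j=int((y+.55)//.05)
    if 0<=i<len(xs) and 0<=j<len(ys) and z<1.: M[i,j]=max(M[i,j],round(z*100))
print(np.round(ys*100).astype(int))
for x,r in zip(xs,M): print('%.2f'%x,r)
E
```

```text
top lid_edge [(array([ 0.501, -0.32 ,  0.193]), 0.84)]
top key_top [(array([ 0.469, -0.186,  0.061]), 0.63)]
top lid 372 0.79
 z0.150 s 0.005..0.031 n16
 z0.165 s 0.014..0.039 n83
 z0.180 s 0.022..0.059 n185
 z0.195 s 0.034..0.053 n87
scene lid_edge [(array([ 0.498, -0.32 ,  0.193]), 0.95)]
scene key_top [(array([ 0.471, -0.185,  0.062]), 0.58)]
scene lid 2225 0.89
 z0.060 s -0.005..0.161 n15
 z0.075 s -0.008..0.158 n87
 z0.090 s -0.011..0.161 n74
 z0.105 s -0.010..0.010 n199
 z0.120 s -0.007..0.014 n286
 z0.135 s -0.002..0.022 n344
 z0.150 s 0.005..0.029 n371
 z0.165 s 0.011..0.035 n360
 z0.180 s 0.020..0.047 n385
 z0.195 s 0.038..0.051 n91
[-55 -50 -45 -40 -35 -30 -25 -20 -15 -10  -5   0   5  10  15  20  25  30  35  40  45  50  55  60  65  70  75]
0.30 [16 16 -9 -9 -9 -9 -9 -9 -9 -9 -9 -9 -9 -9 -9 -9 -9 -9 -9 -9 -9 -9 -9 -9 -9 -9 -9]
0.35 [16 16 -9  1  1  1  1  1  1  1  1  1  1  1  1  1  1  1  1  1 -9 -9 -9 -9 -9 -9 -9]
0.40 [16 16  0 13 18  8  8  6  1  1  7  1  3  3  3  2  1  3  2  1 -9 -9 -9 -9 -9 -9 -9]
0.45 [16 16 -1 15 21 21  8  6  4  5  7  2  8  2  2  2  1  3  2  1 -1 -9 -9 -9 -9 -9 -9]
0.50 [16 16 -9 14 21 21  9  6  1  1  2 29 30 14 35  9  8  6  1  1 -9 -9 -9 -9 -9 -9 -9]
0.55 [16 16 -9  1 17  8  1 34 35 36 36 37 38 38 38 38 38 37 11 10 -9 -9 -9 -9 -9 -9 -9]
0.60 [16 16 -9  1  1  1  1 34 35 36 36 37 38 38 38 38 38 43 44 45 46 -9 -9 -9 -9 -9 -9]
0.65 [16 16  0  1  1  1  1 34 35 36 37 37 38 38 38 38 38 43 44 45 46 -9 -9 -9 -9 -9 -9]
0.70 [16 16 -9  1  1  3  4 34 35 36 37 37 38 38 38 38 38 43 44 45 46 -9 -9 -9 -9 -9 -9]
```

```bash
cat >> h.py <<'E'
from scipy.spatial.transform import Rotation as R
def plan(*pts):
    """pts: world x,y,z ; prints tool-frame shifts, and spin left to bring tool x along n"""
    o=bot.get_obs(); r=R.from_quat(np.roll(o['tool_rot'],-1)); m=r.as_matrix()
    print('t',round(o['t'],2),'pos',np.round(o['eef_pos'],4),'F',np.round(o['contact_force'],1),'w',round(o['gripper_width'],2))
    s,l=(o['eef_pos'][:2]-H)@n,(o['eef_pos'][:2]-H)@[n[1],-n[0]]
    t=m.T@[*n,0]; print('s,l %.4f %.4f'%(s,l),'spin',np.degrees(np.arctan2(t[1],t[0])).round(1),'tilt z',np.round(m[:,2],3))
    for p in pts: print(np.round(m.T@(np.array(p)-o['eef_pos']),4))
def at(s,z,l=0): return [*(H+s*n+l*np.array([n[1],-n[0]])),z]
E
python3 - <<'E'
from h import *
plan((.29,.43,.26),(.40,.2,.26))
E
```

```text
t 1.7 pos [0.1682 0.6537 0.2393] F [ 0.5 -0.3  0. ] w 1.0
s,l 1.0463 -0.1477 spin 65.1 tilt z [-0. -0. -1.]
[-0.1737 -0.1863 -0.0207]
[-0.3376 -0.3817 -0.0207]
```

Call:
send_rows(deltas="-0.034 -0.037 -0.005 6; -0.068 -0.074 -0.01 12; -0.102 -0.111 -0.015 18; -0.137 -0.148 -0.02 24; -0.17 -0.185 -0.02 30", claw=0)

```text
t: 2.2
eef_pos: [0.2868, 0.4328, 0.2601]
tool_rot: [0.0, 0.38, 0.925, 0.001]
contact_force: [1.1, 0.2, 0.6]
gripper_width: 0.15
grasp_force: 0.0
```

```bash
python3 -c "
from h import *
plan((.39,.2,.26),(.43,0.05,.26))"
```

```text
t 2.2 pos [0.2868 0.4328 0.2601] F [1.1 0.2 0.6] w 0.15
s,l 0.8075 -0.0714 spin 34.8 tilt z [ 0.001  0.002 -1.   ]
[-2.371e-01 -9.290e-02 -2.000e-04]
[-0.371  -0.1714 -0.0004]
```

Call:
send_rows(deltas="-0.045 -0.018 0 6; -0.09 -0.036 0 12; -0.135 -0.054 0 18; -0.18 -0.072 0 24; -0.225 -0.09 0 30")

```text
t: 2.7
eef_pos: [0.3839, 0.2106, 0.2597]
tool_rot: [-0.0, 0.606, 0.795, 0.001]
contact_force: [1.7, 0.2, 0.1]
gripper_width: -0.002
grasp_force: 0.0
```

```bash
python3 -c "
from h import *
plan((.43,.05,.26),(.44,-.05,.26),at(-.02,.26))"
```

```text
t 2.7 pos [0.3839 0.2106 0.2597] F [1.7 0.2 0.1] w -0.0
s,l 0.5715 -0.0163 spin 4.8 tilt z [ 0.001  0.001 -1.   ]
[-0.1671  0.002  -0.0005]
[-0.2662 -0.0148 -0.0006]
[-0.5909 -0.0337 -0.0009]
```

Call:
send_rows(deltas="-0.048 0.001 0 1; -0.095 0.001 0 2; -0.142 0.001 0 3; -0.189 -0.004 0 4; -0.236 -0.011 0 5")

```text
t: 3.2
eef_pos: [0.4365, -0.0197, 0.2597]
tool_rot: [0.0, 0.639, 0.769, 0.001]
contact_force: [1.0, 0.3, 0.1]
gripper_width: 0.0
grasp_force: 0.0
```

```bash
python3 -c "
from h import *
plan((.45,-.1,.26),(.475,-.2,.26),at(-.022,.26))"
```

```text
t 3.2 pos [ 0.4365 -0.0197  0.2597] F [1.  0.3 0.1] w 0.0
s,l 0.3355 -0.0066 spin 0.1 tilt z [ 0.001  0.001 -1.   ]
[-0.0814 -0.0014 -0.0003]
[-0.1843  0.0049 -0.0003]
[-0.3576  0.0062 -0.0004]
```

Call:
send_rows(deltas="-0.048 0 0 0; -0.096 0 0 0; -0.144 0.002 0 0; -0.19 0.005 0 0; -0.235 0.006 0 0")

```text
t: 3.7
eef_pos: [0.4858, -0.2495, 0.2595]
tool_rot: [0.0, 0.639, 0.769, 0.0]
contact_force: [1.3, 0.8, 0.7]
gripper_width: 0.0
grasp_force: 0.0
```

Call:
send_rows(deltas="-0.045 0 0 0; -0.09 0 0 0; -0.12 0 0 0; -0.12 0 0 0")

```text
t: 4.1
eef_pos: [0.5061, -0.3706, 0.2594]
tool_rot: [0.001, 0.641, 0.767, -0.002]
contact_force: [0.0, -0.7, -0.9]
gripper_width: -0.002
grasp_force: 0.0
```

```bash
python3 -c "
from h import *
p=shot('wrist','w1.png')
for q in ('lid_edge','lid_hinge','catch_slot','key_top'):
    print(q,[(np.round(a['xyz'],3),round(a['confidence'],2)) for a in bot.landmark_of(p,q)[:1]])
shot('scene','s2.png')
plan(at(-.022,.188))"
```

```text
lid_edge [(array([ 0.493, -0.322,  0.189]), 0.98)]
lid_hinge []
catch_slot [(array([ 0.479, -0.228,  0.076]), 0.94)]
key_top [(array([ 0.473, -0.183,  0.059]), 0.54)]
t 4.4 pos [ 0.5076 -0.3641  0.2593] F [ 0.1 -0.1 -0.3] w 0.0
s,l -0.0160 0.0007 spin 0.2 tilt z [ 0.     0.001 -1.   ]
[-0.006  -0.0008  0.0713]
```

View pics/s2.png

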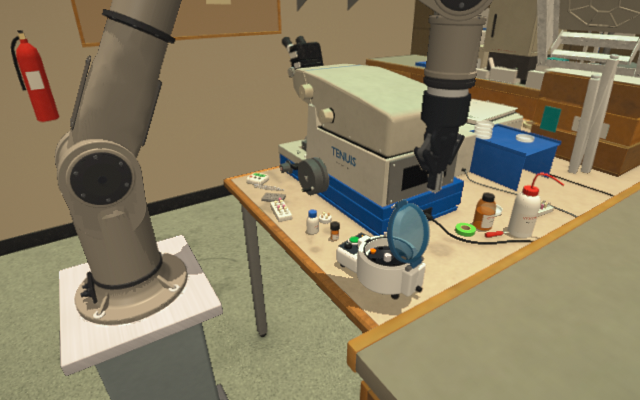

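View pics/w1.png

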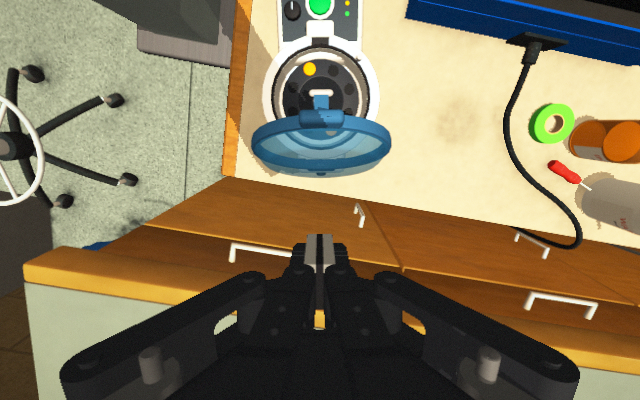

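Wrist view: closed fingers at (320,240) just behind the lid's outer face (lid centred at (321,145)), green key at (320,5), all on one line. Going down behind the lid.

Call:
send_rows(deltas="-0.008 0 0 0; -0.01 0 0.025 0; -0.01 0 0.05 0; -0.01 0 0.07 0; -0.01 0 0.07 0")

```text
t: 4.9
eef_pos: [0.508, -0.3741, 0.1868]
tool_rot: [-0.002, 0.639, 0.769, -0.0]
contact_force: [-0.3, 0.5, -0.3]
gripper_width: -0.005
grasp_force: 0.0
```

```bash
cat >> h.py <<'E'
def lid(*deg):
    for d in deg:
        a=np.radians(d+9.87); print(d,end=' '); 
        o=bot.get_obs(); m=R.from_quat(np.roll(o['tool_rot'],-1)).as_matrix()
        print(np.round(m.T@(np.array(at(.1167*np.cos(a)-.011,.078+.1167*np.sin(a)+.008))-o['eef_pos']),4))
E
python3 -c "
from h import *
plan(); lid(66,60,55,50,45,40,35,30,20,10,0)"
```

```text
t 4.9 pos [ 0.508  -0.3741  0.1868] F [-0.3  0.5 -0.3] w -0.0
s,l -0.0259 -0.0007 spin 0.1 tilt z [-0.004  0.003 -1.   ]
66 [ 0.0434  0.0008 -0.0123]
60 [ 0.0551  0.0008 -0.0086]
55 [ 0.0645  0.0009 -0.0047]
50 [0.0735 0.0009 0.0001]
45 [0.082  0.0009 0.0056]
40 [0.0901 0.001  0.0118]
35 [0.0975 0.001  0.0187]
30 [0.1044 0.0011 0.0263]
20 [0.1159 0.0011 0.043 ]
10 [0.1244 0.0012 0.0615]
0 [0.1296 0.0013 0.0812]
```

Call:
send_rows(deltas="0.015 0 0 0; 0.03 0 0 0; 0.04 0 0 0; 0.05 0 0 0; 0.06 0 0 0")

```text
t: 5.4
eef_pos: [0.4982, -0.3158, 0.19]
tool_rot: [0.001, 0.639, 0.769, 0.0]
contact_force: [0.3, -0.8, -0.2]
gripper_width: 0.002
grasp_force: 0.4
```

Call:
send_rows(deltas="0.007 0 0 0; 0.014 0 0.001 0; 0.022 0 0.006 0; 0.03 0 0.012 0; 0.037 0 0.019 0")

```text
t: 5.9
eef_pos: [0.4911, -0.2793, 0.1696]
tool_rot: [-0.0, 0.639, 0.769, 0.0]
contact_force: [0.4, 0.9, 1.7]
gripper_width: -0.003
grasp_force: 0.7
```

```bash
python3 -c "
from h import *
plan(); lid(35,30,25,20,15,10,5,0)
p=shot('scene','s3.png'); p2=p['img'][150:350,250:520]; cv2.imwrite('pics/s3c.png',cv2.resize(p2,None,fx=2.5,fy=2.5)[:,:,::-1])
print([(np.round(a['xyz'],3),round(a['confidence'],2)) for a in bot.landmark_of(p,'lid_edge')[:1]])"
```

```text
t 5.9 pos [ 0.4911 -0.2793  0.1696] F [0.4 0.9 1.7] w -0.0
s,l 0.0704 -0.0001 spin 0.1 tilt z [-0.     0.001 -1.   ]
35 [0.0013 0.0001 0.0013]
30 [0.0081 0.0001 0.0088]
25 [0.0143 0.0001 0.0169]
20 [0.0197 0.0001 0.0255]
15 [0.0244 0.0002 0.0346]
10 [0.0283 0.0002 0.044 ]
5 [0.0313 0.0002 0.0537]
0 [0.0335 0.0002 0.0636]
[(array([ 0.488, -0.264,  0.161]), 0.6)]
```

View pics/s3c.png

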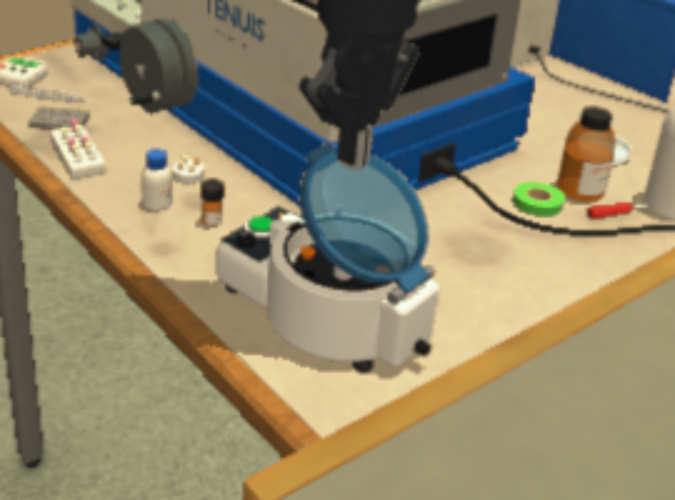

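The crop shows the fingertips (355,155) on the lid's upper face, with the lid at about 35° and following. I continue along the arc, slowing down.

Call:
send_rows(deltas="0.007 0 0.008 0; 0.013 0 0.016 0; 0.018 0 0.024 0; 0.022 0 0.031 0; 0.026 0 0.038 0")

```text
t: 6.5
eef_pos: [0.4862, -0.2543, 0.1315]
tool_rot: [-0.0, 0.639, 0.769, -0.0]
contact_force: [0.7, 0.1, 0.4]
gripper_width: -0.004
grasp_force: 0.4
```

Call:
send_rows(deltas="0.002 0 0.004 0; 0.003 0 0.007 0; 0.004 0 0.01 0; 0.004 0 0.012 0; 0.005 0 0.014 0")

```text
t: 7.0
eef_pos: [0.4856, -0.2502, 0.1191]
tool_rot: [0.0, 0.639, 0.769, 0.0]
contact_force: [-4.5, 2.5, 19.5]
gripper_width: -0.001
grasp_force: 9.3
```

```bash
python3 -c "
from h import *
plan(); lid(8,5,0)"
```

```text
t 7.0 pos [ 0.4856 -0.2502  0.1191] F [-4.5  2.5 19.5] w -0.0
s,l 0.1000 -0.0002 spin 0.1 tilt z [ 0.001  0.    -1.   ]
8 [ 0.0001  0.0002 -0.0027]
5 [0.0018 0.0002 0.0032]
0 [0.004  0.0002 0.0131]
```

Call:
send_rows(deltas="0 0 -0.004 0; 0 0 -0.008 0; 0.008 0 -0.008 0; 0.016 0 -0.008 0; 0.016 0 -0.008 0")

```text
t: 7.5
eef_pos: [0.4823, -0.2321, 0.1259]
tool_rot: [-0.001, 0.638, 0.77, 0.0]
contact_force: [-0.1, 0.5, 0.4]
gripper_width: 0.003
grasp_force: 0.0
```

```bash
python3 -c "
from h import *
p=shot('scene','s4.png'); w=shot('wrist','w4.png')
a=cv2.resize(p['img'][180:320,300:460],None,fx=2.5,fy=2.5); b=cv2.resize(w['img'],(640,400))[:, 120:520]
b=cv2.resize(b,(350,350)); cv2.imwrite('pics/c4.png',np.hstack([a[:350],b])[:,:,::-1])
for x in (p,w): print([(q,np.round(a['xyz'],3),round(a['confidence'],2)) for q in ('lid_edge','key_top','catch_slot','lid_hinge') for a in bot.landmark_of(x,q)[:1]])
plan()"
```

```text
[('lid_edge', array([ 0.482, -0.239,  0.11 ]), 0.91), ('key_top', array([ 0.472, -0.182,  0.059]), 0.45), ('catch_slot', array([ 0.479, -0.225,  0.073]), 0.8), ('lid_hinge', array([ 0.505, -0.35 ,  0.08 ]), 0.57)]
[('lid_edge', array([ 0.481, -0.234,  0.107]), 0.96), ('key_top', array([ 0.471, -0.183,  0.062]), 0.59), ('catch_slot', array([ 0.479, -0.228,  0.076]), 0.64)]
t 8.0 pos [ 0.4825 -0.2342  0.1263] F [1.  0.4 0.3] w -0.0
s,l 0.1162 -0.0003 spin 0.1 tilt z [-0. -0. -1.]
```

View pics/c4.png

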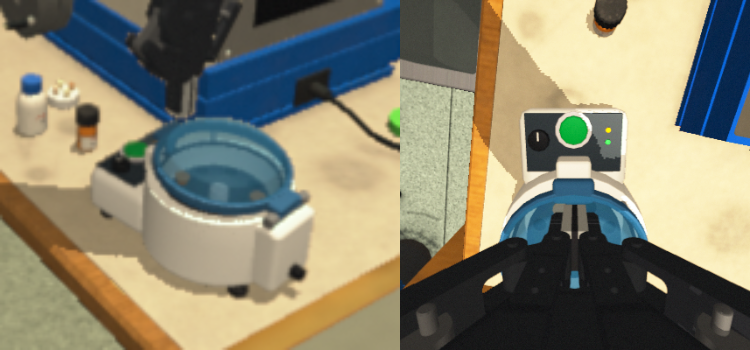

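The lid rests on the catch (about 0.09 rad), the centrifuge has not moved, and the fingertips now stand over the front edge. Pressing slowly.

Call:
send_rows(deltas="0.003 0 0.003 0; 0.003 0 0.006 0; 0.003 0 0.008 0; 0.003 0 0.009 0; 0.003 0 0.01 0")

```text
t: 8.5
eef_pos: [0.482, -0.231, 0.1164]
tool_rot: [-0.0, 0.639, 0.769, 0.0]
contact_force: [-2.3, 2.5, 9.2]
gripper_width: 0.001
grasp_force: 4.7
```

Call:
send_rows(deltas="0 0 0.001 0; 0 0 0.002 0; 0 0 0.003 0; 0 0 0.004 0; 0 0 0.005 0")

```text
t: 9.0
eef_pos: [0.4817, -0.2299, 0.1117]
tool_rot: [-0.001, 0.639, 0.769, 0.001]
contact_force: [-2.3, 4.8, 6.2]
gripper_width: 0.001
grasp_force: 3.5
```

Call:
send_rows(deltas="0 0 0.001 0; 0 0 0.002 0; 0 0 0.003 0; 0 0 0.004 0; 0 0 0.005 0")

```text
t: 9.5
eef_pos: [0.4818, -0.2294, 0.1069]
tool_rot: [-0.002, 0.639, 0.769, 0.001]
contact_force: [-5.8, 8.7, 21.7]
gripper_width: 0.003
grasp_force: 11.8
```

Call:
send_rows(deltas="0 0 0.001 0; 0 0 0.002 0; 0 0 0.003 0; 0 0 0.003 0; 0 0 0.003 0")

```text
t: 10.0
eef_pos: [0.4819, -0.2294, 0.1059]
tool_rot: [-0.002, 0.639, 0.769, 0.002]
contact_force: [-12.2, 12.5, 40.1]
gripper_width: 0.003
grasp_force: 21.4
```

Call:
send_rows(deltas="0 0 -0.005 0; 0 0 -0.02 0; 0 0 -0.04 0; 0 0 -0.05 0; 0 0 -0.05 0")

```text
t: 10.5
eef_pos: [0.4831, -0.2318, 0.1548]
tool_rot: [0.002, 0.639, 0.769, 0.001]
contact_force: [-0.7, 0.4, 0.1]
gripper_width: 0.002
grasp_force: 0.0
```

```bash
python3 -c "
from h import *
p=shot('scene','s5.png'); w=shot('wrist','w5.png')
a=cv2.resize(p['img'][180:320,300:460],None,fx=2.5,fy=2.5); b=w['img'][:, 120:520]
b=cv2.resize(b,(350,350)); cv2.imwrite('pics/c5.png',np.hstack([a[:350],b])[:,:,::-1])
for x in (p,w): print([(q,np.round(a['xyz'],3),round(a['confidence'],2)) for q in ('lid_edge','key_top','catch_slot','lid_hinge') for a in bot.landmark_of(x,q)[:1]])
plan(at(.166,.11),[.4715,-.1835,.11])"
```

```text
[('lid_edge', array([0.442, 0.208, 0.003]), 0.6), ('key_top', array([ 0.475, -0.182,  0.06 ]), 0.44), ('catch_slot', array([ 0.474, -0.183,  0.064]), 0.73), ('lid_hinge', array([ 0.504, -0.35 ,  0.079]), 0.95)]
[('lid_edge', array([ 0.48 , -0.231,  0.102]), 0.74), ('key_top', array([ 0.474, -0.18 ,  0.06 ]), 0.67), ('catch_slot', array([ 0.477, -0.228,  0.075]), 0.6), ('lid_hinge', array([ 0.503, -0.346,  0.079]), 0.82)]
t 11.0 pos [ 0.4818 -0.2311  0.1529] F [-0.4 -0.2  0.2] w 0.0
s,l 0.1195 -0.0004 spin 0.1 tilt z [-0.001  0.    -1.   ]
[0.0464 0.0005 0.0429]
[ 0.0486 -0.0014  0.043 ]
```

View pics/c5.png

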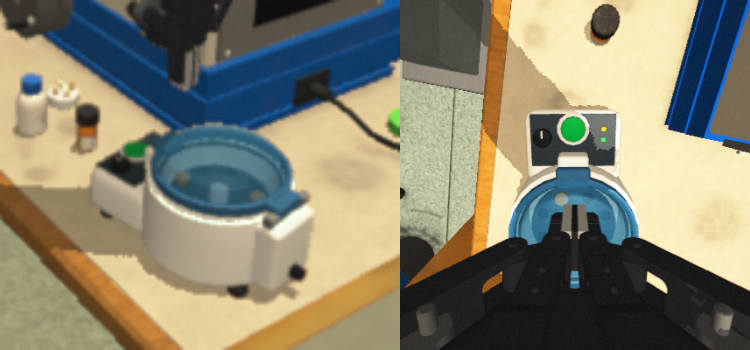

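The lid looks shut in both crops (rim flush, tab at (573,172) right). I test the catch by touch: a held lid should first be felt with the TCP near 0.107 m, an uncaught one at 0.111 m or higher.

Call:
send_rows(deltas="0 0 0.02 0; 0 0 0.035 0; 0 0 0.039 0; 0 0 0.041 0; 0 0 0.041 0")

```text
t: 11.5
eef_pos: [0.482, -0.2313, 0.1123]
tool_rot: [-0.0, 0.639, 0.769, -0.0]
contact_force: [-0.4, 1.4, -0.5]
gripper_width: 0.001
grasp_force: 0.0
```

Call:
send_rows(deltas="0 0 0.001 0; 0 0 0.002 0; 0 0 0.0025 0; 0 0 0.003 0; 0 0 0.003 0")

```text
t: 12.0
eef_pos: [0.4821, -0.231, 0.1093]
tool_rot: [0.0, 0.639, 0.769, 0.0]
contact_force: [0.9, -0.3, 0.1]
gripper_width: -0.002
grasp_force: 0.0
```

Call:
send_rows(deltas="0 0 0.001 0; 0 0 0.001 0")

```text
t: 12.2
eef_pos: [0.4821, -0.2311, 0.1084]
tool_rot: [0.0, 0.639, 0.769, 0.0]
contact_force: [-0.5, -0.2, 2.0]
gripper_width: 0.003
grasp_force: 1.2
```

Call:
send_rows(deltas="0 0 0.001 0; 0 0 0.001 0")

```text
t: 12.4
eef_pos: [0.4821, -0.2311, 0.1078]
tool_rot: [-0.0, 0.639, 0.769, 0.0]
contact_force: [-1.7, 2.1, 8.0]
gripper_width: 0.002
grasp_force: 4.6
```

First contact is at about 0.1085 m with the stiffness of the earlier bottomed press, so the catch holds. Now up and over to the key.

Call:
send_rows(deltas="0 0 -0.015 0; 0 0 -0.03 0; 0.025 0 -0.03 0; 0.049 0 -0.03 0; 0.049 0 -0.03 0")

```text
t: 12.9
eef_pos: [0.473, -0.1799, 0.1379]
tool_rot: [-0.001, 0.638, 0.77, 0.001]
contact_force: [0.6, -0.2, -0.3]
gripper_width: 0.0
grasp_force: 0.0
```

```bash
python3 -c "
from h import *
p=shot('scene','s6.png');w=shot('wrist','w6.png')
for x in (p,w): print([(q,np.round(a['xyz'],3),round(a['confidence'],2)) for q in ('lid_edge','key_top') for a in bot.landmark_of(x,q)[:1]])
a=cv2.resize(p['img'][180:320,300:460],None,fx=2.5,fy=2.5); b=cv2.resize(w['img'][:, 120:520],(350,350)); cv2.imwrite('pics/c6.png',np.hstack([a[:350],b])[:,:,::-1])
plan(at(.1675,.067))"
```

```text
[('lid_edge', array([ 0.48 , -0.231,  0.101]), 0.88), ('key_top', array([ 0.474, -0.183,  0.061]), 0.54)]
[('lid_edge', array([ 0.48 , -0.234,  0.102]), 0.51), ('key_top', array([ 0.47 , -0.181,  0.06 ]), 0.68)]
t 13.2 pos [ 0.4732 -0.1839  0.1376] F [-0.  -0.2  0. ] w -0.0
s,l 0.1674 -0.0003 spin 0.0 tilt z [ 0.001 -0.001 -1.   ]
[0.0001 0.0003 0.0706]
```

View pics/c6.png

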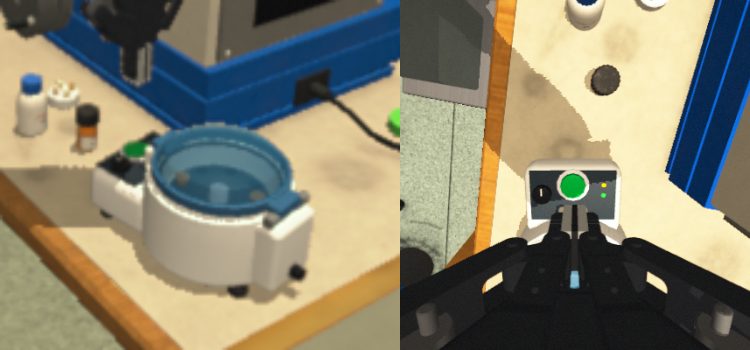

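The lid stays flush shut, and the fingertips are over the key at (573,185) right (perspective included). Descending to just above it, then pressing.

Call:
send_rows(deltas="0 0 0.02 0; 0 0 0.04 0; 0 0 0.055 0; 0 0 0.064 0; 0 0 0.066 0")

```text
t: 13.7
eef_pos: [0.4725, -0.1832, 0.0704]
tool_rot: [-0.001, 0.639, 0.769, -0.001]
contact_force: [0.7, -1.1, 0.5]
gripper_width: 0.002
grasp_force: 0.0
```

Call:
send_rows(deltas="0 0 0.001 0; 0 0 0.002 0; 0 0 0.003 0; 0 0 0.004 0; 0 0 0.005 0")

```text
t: 14.2
eef_pos: [0.4733, -0.1829, 0.0665]
tool_rot: [0.0, 0.639, 0.769, 0.0]
contact_force: [0.5, 0.3, 1.3]
gripper_width: 0.0
grasp_force: 0.9
```

Call:
send_rows(deltas="0 0 0.001 0; 0 0 0.002 0; 0 0 0.003 0; 0 0 0.003 0")

```text
t: 14.6
eef_pos: [0.4733, -0.1829, 0.0634]
tool_rot: [0.0, 0.639, 0.769, 0.0]
contact_force: [1.6, 1.2, 4.9]
gripper_width: -0.001
grasp_force: 2.3
```

Call:
send_rows(deltas="0 0 0.0005 0; 0 0 0.001 0; 0 0 0.0015 0; 0 0 0.0015 0")

```text
t: 15.0
eef_pos: [0.4734, -0.1829, 0.0628]
tool_rot: [-0.0, 0.639, 0.769, 0.001]
contact_force: [-3.8, 3.9, 17.6]
gripper_width: -0.001
grasp_force: 9.4
```

Call:
send_rows(deltas="0 0 0.0005 0; 0 0 0.0005 0; 0 0 0.0005 0")

```text
t: 15.3
eef_pos: [0.4733, -0.1829, 0.0627]
tool_rot: [-0.0, 0.639, 0.769, 0.001]
contact_force: [-4.7, 4.2, 23.8]
gripper_width: -0.001
grasp_force: 12.3
```

```bash
python3 -c "
from h import *
p=shot('scene','s7.png')
print([(q,np.round(a['xyz'],3),round(a['confidence'],2)) for q in ('lid_edge','lid_hinge','centrifuge') for a in bot.landmark_of(p,q)[:1]])
plan(); print(bot.hand_in())"
```

```text
[('lid_edge', array([ 0.483, -0.232,  0.102]), 0.58), ('lid_hinge', array([ 0.505, -0.351,  0.079]), 0.63), ('centrifuge', array([ 0.485, -0.283,  0.001]), 0.98)]
t 15.5 pos [ 0.4734 -0.1829  0.0627] F [-5.7  3.5 24.9] w 0.0
s,l 0.1683 0.0000 spin 0.1 tilt z [ 0.001  0.002 -1.   ]
the job is handed in; nothing more can be done
None
```

I swung the lid down and pressed it shut; a touch test after letting go indicated the catch holds. The green key is held fully down at about 25 N, and I handed the job in at 15.5 s; no verdict came back.

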